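Find the lid that rocks and clip it down

TASK

Four identical tubs of curd cheese stand on the display step of the cheese counter and one of their lids has not been clipped down. Press with a fingertip on the ends of the lids until you find the one that rocks, then press that lid down in the middle, between its clips, until it is home and flush all round. Leave the tubs standing where they are, pick nothing up and do not disturb the other goods.

Things in the scene. Friction and masses are not known exactly. Their poses are not given: they have to be found in the camera images.
- tub_1: One of four identical rectangular white plastic tubs of curd cheese, loose on the step, 550 g: 94 x 68 mm at the foot, 102 x 80 mm at the flat rim, rim 68 mm up. Origin: centre of the underside; x along its length, y across, z up. Its lid is 118 mm (x) by 86 mm (y), 4 mm thick with a 1 mm raised border; a 22 mm wide clip tab stands out 7 mm in the middle of each long side.
- lid_1_top (a point): Centre of the top of tub_1's lid; axes as the tub's. Clipped down: flush on the rim, this point 72 mm over the tub's underside, firm. Exactly one lid of the four is unclipped: 3 mm high on its two clips, it rocks about its y axis; under 2 N at x = +-50 mm that end drops 3.5 mm (0.07 rad). Pressing the ends does not close the clips; about 18 N down on its centre pushes both home for good.
- tub_2: One of four identical rectangular white plastic tubs of curd cheese, loose on the step, 550 g: 94 x 68 mm at the foot, 102 x 80 mm at the flat rim, rim 68 mm up. Origin: centre of the underside; x along its length, y across, z up. Its lid is 118 mm (x) by 86 mm (y), 4 mm thick with a 1 mm raised border; a 22 mm wide clip tab stands out 7 mm in the middle of each long side.
- lid_2_top (a point): Centre of the top of tub_2's lid; axes as the tub's. Clipped down: flush on the rim, this point 72 mm over the tub's underside, firm. Exactly one lid of the four is unclipped: 3 mm high on its two clips, it rocks about its y axis; under 2 N at x = +-50 mm that end drops 3.5 mm (0.07 rad). Pressing the ends does not close the clips; about 18 N down on its centre pushes both home for good.
- tub_3: One of four identical rectangular white plastic tubs of curd cheese, loose on the step, 550 g: 94 x 68 mm at the foot, 102 x 80 mm at the flat rim, rim 68 mm up. Origin: centre of the underside; x along its length, y across, z up. Its lid is 118 mm (x) by 86 mm (y), 4 mm thick with a 1 mm raised border; a 22 mm wide clip tab stands out 7 mm in the middle of each long side.
- lid_3_top (a point): Centre of the top of tub_3's lid; axes as the tub's. Clipped down: flush on the rim, this point 72 mm over the tub's underside, firm. Exactly one lid of the four is unclipped: 3 mm high on its two clips, it rocks about its y axis; under 2 N at x = +-50 mm that end drops 3.5 mm (0.07 rad). Pressing the ends does not close the clips; about 18 N down on its centre pushes both home for good.
- tub_4: One of four identical rectangular white plastic tubs of curd cheese, loose on the step, 550 g: 94 x 68 mm at the foot, 102 x 80 mm at the flat rim, rim 68 mm up. Origin: centre of the underside; x along its length, y across, z up. Its lid is 118 mm (x) by 86 mm (y), 4 mm thick with a 1 mm raised border; a 22 mm wide clip tab stands out 7 mm in the middle of each long side.
- lid_4_top (a point): Centre of the top of tub_4's lid; axes as the tub's. Clipped down: flush on the rim, this point 72 mm over the tub's underside, firm. Exactly one lid of the four is unclipped: 3 mm high on its two clips, it rocks about its y axis; under 2 N at x = +-50 mm that end drops 3.5 mm (0.07 rad). Pressing the ends does not close the clips; about 18 N down on its centre pushes both home for good.
- soft_cheese: Bystander: round soft cheese, 104 mm across, 34 mm high. Origin: centre of its underside.
- wedge: Bystander: wedge of cheese, 115 mm long, 54 mm high. Origin: centre of its underside.
- jar: Bystander: glass jar, 72 mm across, 98 mm high. Origin: centre of its underside.
- pot_a: Bystander: round white pot with foil cover, 70 mm across, 73 mm high. Origin: centre of its underside.
- pot_b: Bystander: round white pot with foil cover, 70 mm across, 73 mm high. Origin: centre of its underside.
- knife: Bystander: cheese knife lying flat, 190 mm long, 16 mm high. Origin: centre of its underside.
- ticket: Bystander: price ticket (blank card) in a black foot, 64 mm wide, 55 mm high. Origin: centre of its underside.
- step: Flat stainless display step fixed in the counter, 340 x 770 mm, on which the tubs (two by two) and the other goods stand. Its flat top is 15 to 60 mm above the counter, another height each time. Origin: 60 mm below the centre of its top; y along its 770 mm length.
There are look-alikes about, which are no part of the job. Leave any purple look-alike of the tub_3 alone. Leave any purple look-alike of the tub_1 alone.

How it is judged:
On the way:
1. the unclipped lid has been pressed near an end and has rocked under the finger (tilted by more than 0.03 rad against its tub) (((angle between the z axis of lid_1_top and the z axis of tub_1, either way round above 0.03 rad and contact force between the fingers and tub_1 above 0.3 N) or (angle between the z axis of lid_2_top and the z axis of tub_2, either way round above 0.03 rad and contact force between the fingers and tub_2 above 0.3 N) or (angle between the z axis of lid_3_top and the z axis of tub_3, either way round above 0.03 rad and contact force between the fingers and tub_3 above 0.3 N) or (angle between the z axis of lid_4_top and the z axis of tub_4, either way round above 0.03 rad and contact force between the fingers and tub_4 above 0.3 N))).
At the end, for the whole second after the job is handed in: All four lids lie flush on their tubs (within 1.2 mm of the clipped-down height and 0.015 rad of level with the rim), the tubs stand upright and at rest within 25 mm of where they began, and every bystander is within 20 mm of its place (z of lid_1_top in the frame of tub_1 below 0.0732 m and angle between the z axis of lid_1_top and the z axis of tub_1, either way round below 0.015 rad and distance of each of tub_1, tub_2, tub_3, tub_4 from where it was at the start of the episode below 0.025 m and angle between each of tub_1, tub_2, tub_3, tub_4's own z axis and vertical below 0.03 rad and linear speed of each of tub_1, tub_2, tub_3, tub_4 below 0.02 m/s and z of lid_2_top in the frame of tub_2 below 0.0732 m and angle between the z axis of lid_2_top and the z axis of tub_2, either way round below 0.015 rad and z of lid_3_top in the frame of tub_3 below 0.0732 m and angle between the z axis of lid_3_top and the z axis of tub_3, either way round below 0.015 rad and z of lid_4_top in the frame of tub_4 below 0.0732 m and angle between the z axis of lid_4_top and the z axis of tub_4, either way round below 0.015 rad and distance of each of soft_cheese, wedge, jar, pot_a, pot_b, knife, ticket from where it was at the start of the episode below 0.02 m); the robot touches nothing.
It fails at once if a tub was lifted, tipped or shoved more than 30 mm (z of any of tub_1, tub_2, tub_3, tub_4 in the frame of step above 0.072 m or angle between any of tub_1, tub_2, tub_3, tub_4's own z axis and vertical above 0.2 rad or distance of any of tub_1, tub_2, tub_3, tub_4 from where it was at the start of the episode above 0.03 m).
It fails at once if one of the other goods was moved or lifted more than 20 mm (distance of any of soft_cheese, wedge, jar, pot_a, pot_b, knife, ticket from where it was at the start of the episode above 0.02 m).
It also fails if it takes over 69 s, if anything falls off the work surface, if the arm or the gripper's body presses on something with over 40 N, if the wrist force passes 120 N, or if a joint passes its speed limit or range.

ROBOT

A 6-joint arm with a two-finger parallel gripper is mounted at the origin on the work surface. World frame = base frame: x ahead of the robot, y to its left, z up, the work surface at z = 0. Lengths are in m, angles in rad, forces in N, time in s.
With the tool pointing down it reaches from about 0.225 to 0.875 m from the base axis. Payload 3.4 kg.
Tool frame: the origin (TCP) lies on the mounting face of the last link; the fingertips stand 173 mm ahead of it and the grasp point (between the pads) lies 155 mm ahead of it; y points along the fingers, x is the direction in which the jaws open and shut, and the axes are right-handed (so a half turn about y gives the same grasp; the last joint's range is limited). The gripper opens to 85 mm and grips with 20 to 120 N. Pads are 22 mm wide; open, the fingers measure 114 mm over their backs; the gripper's body (76 mm by 85 mm) begins 54 mm behind the grasp point. The pads swing forward as they close: fully open they stand 13 mm farther back than shut.
Start: joints at [1.156, 0.276, 1.505, -0, 1.361, -0.121], TCP at [0.167, 0.55, 0.405] pointing down, gripper open.
Joint ranges: [-2.89, 2.89], [-0.75, 2.08], [0.22, 2.7], [-1.18, 4.32], [0.11, 2.71], [-2.7, 2.7]. Speed limits (rad/s): [2.57, 2.57, 3.14, 3.14, 3.14, 3.14].

INTERFACE

Orientations are given as a unit quaternion [w, x, y, z].
In Python, from rig import manip, vision, ticket gives the robot as it stands.
- The arm moves only by the tool arm_command, never from a script. Its argument "increments" is one flat list of numbers, 7 for each row, row after row: the turn, a rotation vector about the tool's x, y, z in rad, then the shift along the tool's x, y, z in cm, then the closure, from 0 (fully open) to 1 (shut). In form: [wx, wy, wz, tx, ty, tz, hand, wx, wy, wz, tx, ty, tz, hand, ...]. A call has 1 to 8 rows; each row shifts and turns the commanded pose from where the row before left it, along the tool's axes as they then stand; what a row does not reach is not made up. A row lasts 1/8 s, in which the tool goes at most 62.5 mm and 10.7 degrees, less where a joint would pass 70% of its speed; a pose out of reach is approached as far as the arm can. A call is refused whole if a number of a shift passes 6.25 or a number of a turn 0.188, either way. A call with a gripper value outside its range is refused whole. The fingers move at their own pace and stop on an object; "grip_force" is the grip in N (left out, the last holds). Time passes only in rows, so rows that do not move let the fingers close. It gives the time, the measured TCP pose, the force and the opening at its end, in the units of the state.
- manip.get_state(): the state, without advancing time (a new reading comes with each control period).
- vision.get_image(name): name is "side" or "top"; returns the picture (384x512x3 uint8, red, green, blue); there is no depth.
- vision.camera_params(name): a dict with "vfov" (degrees; the focal length in pixels is half the picture's height over the tangent of half this angle, whatever the lens; pixels are square), "cx", "cy" (the principal point, pixels), "distortion" ([k1, k2, p1, p2, k3] as OpenCV has them; the pictures are not rectified), "R" (3x3) and "t" (3): a world point X has camera coordinates R X + t. Camera axes: x right, y down, z forward; pixel columns grow to the right and rows downward; lengths in m; the calibration is good to about 2 mm. A picture is of the moment at which its call begins. camera_params takes no time and is no camera call.
- ticket.sign_off(): hands the job in, once; it reports no verdict.
The state is a dict: "clock": time; "qpos": joint angles; "qd": joint speeds; "effort": joint torques, N m; "position": TCP position; "ee_rot": TCP orientation; "contact_force": force on the tool from outside, world axes, zero at the start; "moment": the same for the moment, N m; "width": finger opening in m.
Only numpy, scipy, OpenCV 4.12 (cv2) and the standard library are available. Lean on these libraries where they do the work, as an engineer would, in place of code of your own. Each camera call takes 0.05 s, during which the arm holds its last target.

## Working session

There is one attempt and no reset: what is moved stays moved. The work goes in short steps, Python scripts to look and compute and a tool call to move; the robot and the scene stay as the last step left them, time stands still between calls to the robot, and variables do not carry over. Pictures are saved under pics/ and viewed, and the job is handed in when it is done.

Besides the shell and the picture viewer there is one more tool, called after "Call:" by a JSON object that holds its "name" and its "arguments". arm_command: Moves the arm, as the interface text tells. Its arguments: {"type":"object","properties":{"increments":{"type":"array"},"grip_force":{"type":"number"}},"required":["increments"]}

```bash
ls; mkdir -p pics; python3 - <<'E'
from rig import manip, vision
import cv2
for n in("side","top"):
    im=vision.get_image(n); cv2.imwrite(f"pics/{n}0.png",im[:,:,::-1])
    print(n,vision.camera_params(n))
print(manip.get_state())
E
```

```text
pics
side {'vfov': 45.578173012843564, 'cx': 246.40321052409647, 'cy': 193.78389746118262, 'distortion': array([-0.13998136,  0.        ,  0.        ,  0.        ,  0.        ]), 'R': array([[ 0.86560815, -0.50071195,  0.00317359],
       [-0.32367037, -0.56436008, -0.75943083],
       [ 0.38204714,  0.65634232, -0.65058031]]), 't': array([-0.4501317 ,  0.20627769,  1.14581232])}
top {'vfov': 49.83536017059125, 'cx': 264.05380115651286, 'cy': 192.20351849271032, 'distortion': array([-0.02622905,  0.        ,  0.        ,  0.        ,  0.        ]), 'R': array([[ 0.0271262 , -0.99962749, -0.0030073 ],
       [-0.99816306, -0.02692318, -0.05427383],
       [ 0.05417265,  0.00447402, -0.99852156]]), 't': array([-0.05227571,  0.48974984,  1.33700305])}
{'clock': 0.1, 'qpos': array([ 1.15598173e+00,  2.76533389e-01,  1.50601825e+00,  2.10163715e-05,
        1.36071503e+00, -1.21001587e-01]), 'qd': array([-1.50348640e-04, -6.01953081e-04, -1.62876170e-03, -7.84866845e-04,
        8.14821330e-04, -5.59301614e-05]), 'effort': array([ 1.95948181e-03, -4.17700231e+01, -2.46404529e+01, -2.99289795e-04,
        5.88633251e-03,  1.83324835e-05]), 'position': array([0.16644621, 0.5501808 , 0.40392038]), 'ee_rot': array([-0.5675179 ,  0.56809085,  0.42090563, -0.42194154]), 'contact_force': array([ 0.21374717, -0.41981669,  0.01009997]), 'moment': array([ 0.03063474, -0.03888666,  0.00636967]), 'width': 0.08550617676929875}
```

View pics/side0.png

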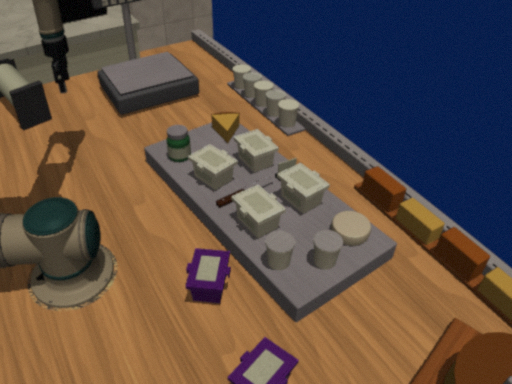

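View pics/top0.png

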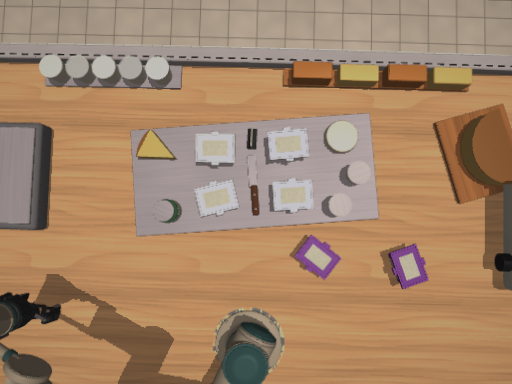

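The four white tubs are on the step. In the top view they are at (215,149), (216,198), (288,144) and (293,195). Two purple look-alikes stand off the step at (318,257) and (409,266), and I'll leave those alone. Next I'll enlarge both views.

```bash
python3 - <<'E'
import cv2
t=cv2.imread("pics/top0.png"); s=cv2.imread("pics/side0.png")
cv2.imwrite("pics/t_crop.png",cv2.resize(t[110:230,185:325],None,fx=5.5,fy=5,interpolation=cv2.INTER_CUBIC)[:,:])
c=t[115:225,185:325];cv2.imwrite("pics/t_crop.png",cv2.resize(c,None,fx=5,fy=5,interpolation=cv2.INTER_CUBIC))
c=s[120:250,180:335];cv2.imwrite("pics/s_crop.png",cv2.resize(c,None,fx=4.5,fy=4.5,interpolation=cv2.INTER_CUBIC))
E
```

```text
(no output)
```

View pics/t_crop.png

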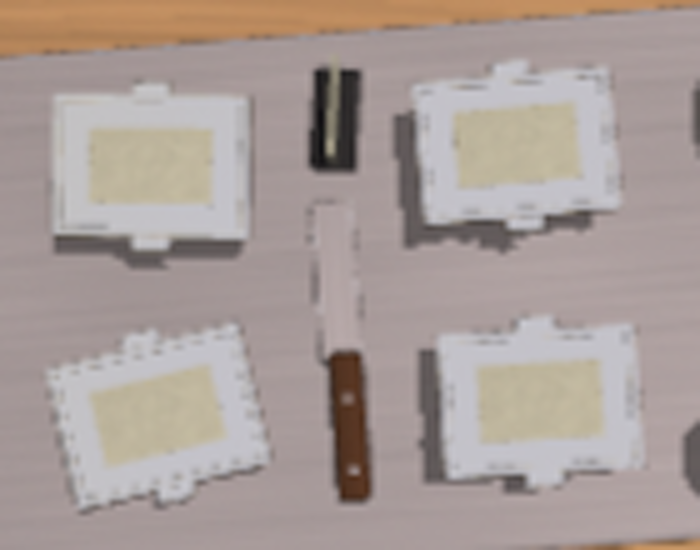

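View pics/s_crop.png

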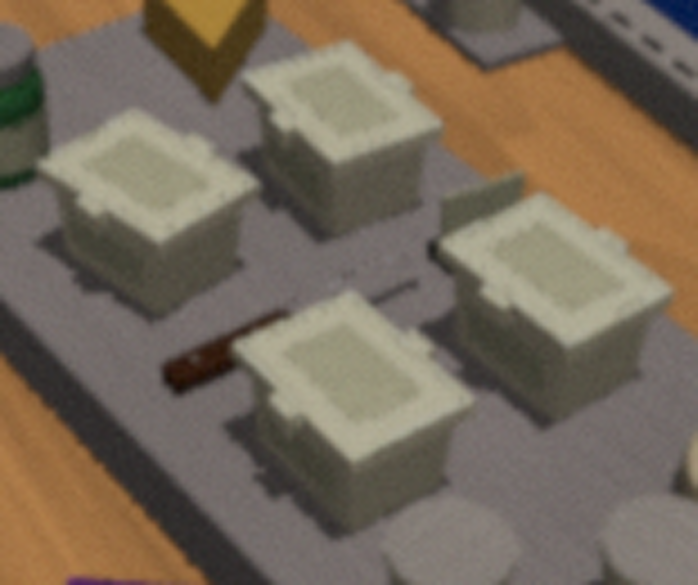

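```bash
cat > h.py <<'E'
import numpy as np,cv2
from rig import manip,vision
def cam(n):
    p=vision.camera_params(n);f=192/np.tan(np.radians(p['vfov']/2))
    K=np.array([[f,0,p['cx']],[0,f,p['cy']],[0,0,1.]]);return K,p['distortion'],p['R'],p['t']
def ray(n,px):
    K,d,R,t=cam(n);u=cv2.undistortPoints(np.array(px,float).reshape(-1,1,2),K,d).reshape(-1,2)
    D=np.c_[u,np.ones(len(u))]@R; return -R.T@t,D/np.linalg.norm(D,axis=1)[:,None]
def onz(n,px,z):
    o,D=ray(n,px);return o+D*((z-o[2])/D[:,2])[:,None]
def tri(p1,p2):
    (o1,D1),(o2,D2)=ray("top",p1),ray("side",p2);r=[];g=[]
    for a,b in zip(D1,D2):
        s=np.linalg.lstsq(np.c_[a,-b],o2-o1,rcond=None)[0];P,Q=o1+s[0]*a,o2+s[1]*b
        r.append((P+Q)/2);g.append(np.linalg.norm(P-Q))
    return np.array(r),np.array(g)
E
python3 - <<'E'
from h import *
T=dict(A=[(53,95),(249,95),(249,240),(53,237)],B=[(45,372),(238,324),(271,464),(82,511)],C=[(412,86),(607,67),(621,207),(426,227)],D=[(437,337),(634,324),(645,466),(447,482)])
S=dict(A=[(345,42),(442,125),(337,163),(242,77)],B=[(133,110),(260,185),(155,243),(38,165)],C=[(545,195),(671,293),(568,348),(438,245)],D=[(350,292),(474,402),(352,465),(233,348)])
np.set_printoptions(precision=4,suppress=True)
for k in T:
    t=(np.array(T[k])+.5)/5-.5+[185,115]; s=(np.array(S[k])+.5)/4.5-.5+[180,120]
    P,g=tri(t,s)
    print(k,P.mean(0),P[:,2],g*1000)
for z in (.12,.1):
  for k in T:
    t=(np.array(T[k])+.5)/5-.5+[185,115];P=onz("top",t,z);
    v=P[1]+P[2]-P[0]-P[3];w=P[0]+P[1]-P[2]-P[3]
    print(z,k,P.mean(0)[:2],"size",np.linalg.norm(v)/2,np.linalg.norm(w)/2,"long dir yaw",np.degrees(np.arctan2(-v[1],-v[0])),np.degrees(np.arctan2(w[1],w[0])))
# step corners
print(tri([(131,129),(378,218),(136,235)],[(222,120),(0,0),(146,157)]) )
from scipy.spatial.transform import Rotation as R
q=manip.get_state()['ee_rot'];print(R.from_quat([q[1],q[2],q[3],q[0]]).as_matrix())
E
```

```text
A [0.6142 0.1115 0.1318] [0.131  0.1311 0.1334 0.132 ] [0.5784 0.2546 4.7576 1.7312]
B [0.4638 0.1016 0.1319] [0.1316 0.1313 0.1325 0.1321] [1.4686 2.0958 0.1288 3.1289]
C [ 0.6321 -0.1076  0.1336] [0.1342 0.1324 0.1332 0.1348] [4.4574 0.2976 1.248  2.8615]
D [ 0.4792 -0.1257  0.1304] [0.1307 0.1308 0.1301 0.1301] [1.271  0.305  0.4256 3.8885]
0.12 A [0.6155 0.1133] size 0.11889180049653986 0.08763389760629349 long dir yaw 91.04805766799409 1.962143722218818
0.12 B [0.4635 0.1033] size 0.11836868980568646 0.08672360430474418 long dir yaw 105.53438004189394 15.975781833056942
0.12 C [ 0.6335 -0.1077] size 0.11875318154077442 0.08622445353172775 long dir yaw 97.30201944636393 6.999313422654059
0.12 D [ 0.479 -0.126] size 0.11913904864068861 0.08660891266721449 long dir yaw 95.74553903862702 5.523071315671501
0.1 A [0.6186 0.1159] size 0.12080717079925495 0.08904569694220425 long dir yaw 91.04805766799412 1.962143722218816
0.1 B [0.4642 0.1057] size 0.12027563269222893 0.08812073863643058 long dir yaw 105.53438004189395 15.975781833056926
0.1 C [ 0.637  -0.1087] size 0.12066631866483331 0.08761354644623291 long dir yaw 97.30201944636394 6.999313422654045
0.1 D [ 0.48   -0.1273] size 0.12105840215966189 0.08800419929405011 long dir yaw 95.74553903862702 5.523071315671497
(array([[ 0.6698,  0.4049,  0.0375],
       [ 0.2248, -0.2105,  0.7401],
       [ 0.3436,  0.3741,  0.0095]]), array([0.0303, 0.3853, 0.0082]))
[[ 0.2896 -0.0007 -0.9571]
 [ 0.9571 -0.0015  0.2896]
 [-0.0017 -1.      0.0002]]
```

Call:
{"name": "arm_command", "arguments": {"increments": [0,0,0,-2.06,0,-4.51,1,0,0,0,-2.06,0,-4.51,1,0,0,0,-2.06,0,-4.51,1,0,0,0,-2.06,0,-4.51,1,0,0,0,-2.06,0,-4.51,1,0,0,0,-2.06,0,-4.51,1,0,0,0,-2.06,0,-4.51,1,0,0,0,-2.06,0,-4.51,1], "grip_force": 20}}

```text
clock: 1.1
position: [0.4651, 0.2869, 0.4043]
ee_rot: [0.568, -0.568, -0.421, 0.422]
contact_force: [0.1, -0.0, -1.2]
width: -0.0003
```

Call:
{"name": "arm_command", "arguments": {"increments": [0,0,0,-2.06,0,-4.51,1,0,0,0,-2.06,0,-4.51,1,0,0,0,-2.06,0,-4.51,1,0,0,0,-2.06,0,-4.51,1,0,0,0,0,0,0,1,0,0,0,0,0,0,1,0,0,0,0,0,0,1]}}

```text
clock: 1.98
position: [0.612, 0.1579, 0.4047]
ee_rot: [0.568, -0.567, -0.422, 0.422]
contact_force: [-0.4, -0.1, 0.1]
width: 0.0002
```

```bash
cat >> h.py <<'E'
from scipy.spatial.transform import Rotation as Ro
np.set_printoptions(precision=4,suppress=True)
def st():
    s=manip.get_state();q=s['ee_rot'];M=Ro.from_quat([q[1],q[2],q[3],q[0]]).as_matrix()
    print(s['clock'],s['position'],'F',s['contact_force'],'w',s['width']);return s,M
def to(x,y,z=None):
    s,M=st();d=np.array([x,y,s['position'][2] if z is None else z])-s['position'];print('tool cm',M.T@d*100,'dist',np.linalg.norm(d))
E
python3 - <<'E'
from h import *
cv2.imwrite("pics/side1.png",cv2.resize(vision.get_image("side")[80:280,120:400],None,fx=2.8,fy=2.8)[:,:,::-1])
s,M=st();print(M)
to(.613,.157)
E
```

```text
2.025 [0.612  0.158  0.4049] F [ 0.0572 -1.124  -0.6492] w -0.0003022952727502498
[[ 0.2882 -0.0003 -0.9576]
 [ 0.9576  0.0003  0.2882]
 [ 0.0002 -1.      0.0004]]
2.025 [0.612  0.158  0.4049] F [ 0.0572 -1.124  -0.6492] w -0.0003022952727502498
tool cm [-0.0686 -0.0001 -0.1237] dist 0.0014145085342477596
```

View pics/side1.png

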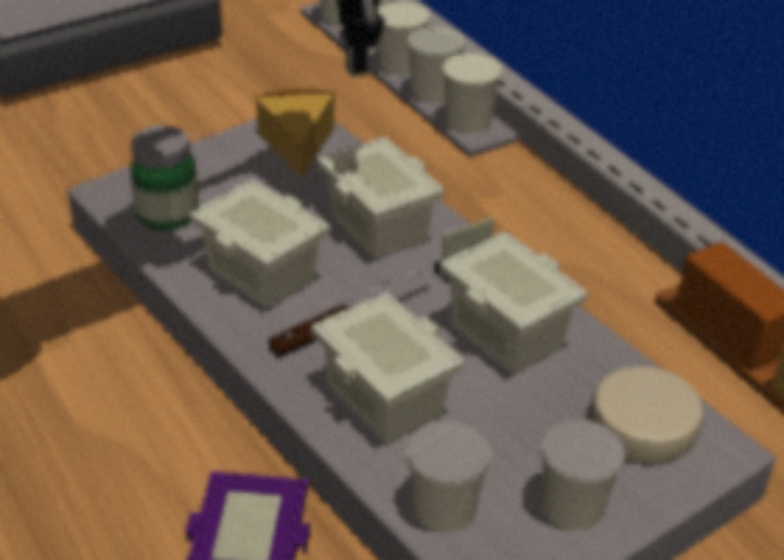

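The fingertip is still high, at about (357,70) in the crop, and the gripper is shut. I'll descend over tub A's left end.

Call:
{"name": "arm_command", "arguments": {"increments": [0,0,0,0,3,0,1,0,0,0,0,3,0,1,0,0,0,0,2.5,0,1,0,0,0,0,0.5,0,1,0,0,0,0,0,0,1]}}

```text
clock: 2.65
position: [0.6128, 0.1576, 0.3153]
ee_rot: [-0.568, 0.568, 0.422, -0.421]
contact_force: [0.3, -1.0, -0.0]
width: -0.0002
```

Call:
{"name": "arm_command", "arguments": {"increments": [0,0,0,0,0.2,0,1,0,0,0,0,0,0,1]}}

```text
clock: 2.9
position: [0.6131, 0.1571, 0.3136]
ee_rot: [-0.568, 0.568, 0.422, -0.421]
contact_force: [0.2, 0.3, -0.3]
width: 0.0003
```

Call:
{"name": "arm_command", "arguments": {"increments": [0,0,0,0,0.2,0,1,0,0,0,0,0,0,1]}}

```text
clock: 3.15
position: [0.6129, 0.157, 0.3107]
ee_rot: [0.568, -0.568, -0.421, 0.421]
contact_force: [0.2, -0.1, 0.8]
width: -0.0001
```

Call:
{"name": "arm_command", "arguments": {"increments": [0,0,0,0,0.2,0,1,0,0,0,0,0,0,1]}}

```text
clock: 3.4
position: [0.6129, 0.157, 0.3084]
ee_rot: [0.568, -0.568, -0.421, 0.422]
contact_force: [0.1, -0.3, -1.0]
width: 0.0001
```

Tip is at about 0.135 with no contact yet, so I'll continue in 1 mm steps.

Call:
{"name": "arm_command", "arguments": {"increments": [0,0,0,0,0.1,0,1,0,0,0,0,0,0,1]}}

```text
clock: 3.65
position: [0.6129, 0.157, 0.3076]
ee_rot: [0.568, -0.568, -0.421, 0.421]
contact_force: [0.0, 0.3, -0.4]
width: -0.0
```

Call:
{"name": "arm_command", "arguments": {"increments": [0,0,0,0,0.1,0,1,0,0,0,0,0,0,1]}}

```text
clock: 3.9
position: [0.6129, 0.157, 0.3066]
ee_rot: [0.568, -0.568, -0.421, 0.421]
contact_force: [0.3, 0.3, -0.0]
width: -0.0003
```

Call:
{"name": "arm_command", "arguments": {"increments": [0,0,0,0,0.1,0,1,0,0,0,0,0,0,1]}}

```text
clock: 4.15
position: [0.6129, 0.1571, 0.3056]
ee_rot: [0.568, -0.568, -0.421, 0.421]
contact_force: [-0.1, -0.9, -0.5]
width: 0.0
```

Call:
{"name": "arm_command", "arguments": {"increments": [0,0,0,0,0.1,0,1,0,0,0,0,0,0,1]}}

```text
clock: 4.4
position: [0.6129, 0.157, 0.3046]
ee_rot: [0.568, -0.568, -0.421, 0.421]
contact_force: [0.1, -0.6, -0.3]
width: 0.0001
```

Call:
{"name": "arm_command", "arguments": {"increments": [0,0,0,0,0.1,0,1,0,0,0,0,0,0,1]}}

```text
clock: 4.65
position: [0.6129, 0.1571, 0.3036]
ee_rot: [0.568, -0.568, -0.421, 0.421]
contact_force: [0.7, -0.1, 0.3]
width: -0.0001
```

Call:
{"name": "arm_command", "arguments": {"increments": [0,0,0,0,0.1,0,1,0,0,0,0,0,0,1]}}

```text
clock: 4.9
position: [0.613, 0.157, 0.3029]
ee_rot: [-0.568, 0.568, 0.422, -0.421]
contact_force: [-0.5, -0.1, 1.8]
width: -0.0
```

Call:
{"name": "arm_command", "arguments": {"increments": [0,0,0,0,0.1,0,1,0,0,0,0,0,0,1]}}

```text
clock: 5.15
position: [0.6129, 0.157, 0.3029]
ee_rot: [-0.568, 0.568, 0.422, -0.421]
contact_force: [-0.9, -0.4, 6.0]
width: 0.0003
```

```bash
python3 - <<'E'
from h import *
st()
cv2.imwrite("pics/side2.png",cv2.resize(vision.get_image("side")[110:210,180:330],None,fx=5,fy=5,interpolation=cv2.INTER_CUBIC)[:,:,::-1])
E
```

```text
5.15 [0.6129 0.157  0.3029] F [-0.8627 -0.4265  6.032 ] w 0.00034232567641563025
```

View pics/side2.png

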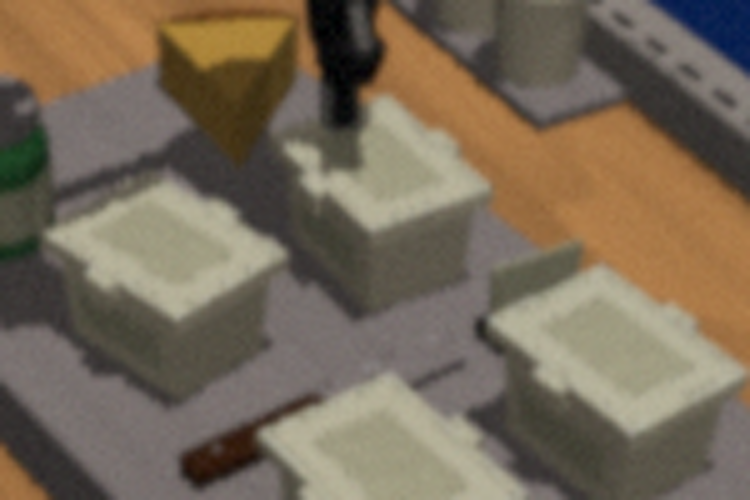

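Tub A is firm: contact at TCP z 0.303, and 1 mm more gave 6 N with no drop. The arm also holds its z under load. Tub C, at (288,144) in the top view, triangulated highest, so I'll test it next.

```bash
python3 - <<'E'
from h import *
to(.626,-.062)
E
```

```text
5.2 [0.6129 0.1571 0.3028] F [-1.3919 -1.0294  5.7155] w -0.00010320735854843861
tool cm [-20.5887  -0.0026  -7.5959] dist 0.21945163366412743
```

Call:
{"name": "arm_command", "arguments": {"increments": [0,0,0,0,-2.5,0,1,0,0,0,-4.12,0,-1.52,1,0,0,0,-4.12,0,-1.52,1,0,0,0,-4.12,0,-1.52,1,0,0,0,-4.12,0,-1.52,1,0,0,0,-4.12,0,-1.52,1,0,0,0,0,0,0,1,0,0,0,0,1.8,0,1]}}

```text
clock: 6.2
position: [0.6265, -0.0623, 0.3097]
ee_rot: [-0.567, 0.569, 0.422, -0.42]
contact_force: [-0.3, 0.0, -0.4]
width: -0.0001
```

Call:
{"name": "arm_command", "arguments": {"increments": [0,0,0,0,0,0,1,0,0,0,0,0,0,1]}}

```text
clock: 6.45
position: [0.6262, -0.0614, 0.309]
ee_rot: [0.568, -0.568, -0.422, 0.422]
contact_force: [0.4, 0.4, 0.7]
width: 0.0003
```

Call:
{"name": "arm_command", "arguments": {"increments": [0,0,0,0,0.2,0,1,0,0,0,0,0,0,1]}}

```text
clock: 6.7
position: [0.6261, -0.0618, 0.307]
ee_rot: [-0.568, 0.568, 0.422, -0.421]
contact_force: [0.3, 0.3, -0.9]
width: -0.0001
```

Call:
{"name": "arm_command", "arguments": {"increments": [0,0,0,0,0.1,0,1,0,0,0,0,0,0,1]}}

```text
clock: 6.95
position: [0.6261, -0.0621, 0.3058]
ee_rot: [-0.568, 0.568, 0.422, -0.421]
contact_force: [-0.5, 0.0, -0.0]
width: 0.0001
```

Call:
{"name": "arm_command", "arguments": {"increments": [0,0,0,0,0.1,0,1,0,0,0,0,0,0,1]}}

```text
clock: 7.2
position: [0.626, -0.0622, 0.3046]
ee_rot: [0.568, -0.568, -0.421, 0.421]
contact_force: [-0.1, 0.1, 0.4]
width: -0.0
```

Call:
{"name": "arm_command", "arguments": {"increments": [0,0,0,0,0.1,0,1,0,0,0,0,0,0,1]}}

```text
clock: 7.45
position: [0.626, -0.0622, 0.3036]
ee_rot: [0.568, -0.568, -0.421, 0.421]
contact_force: [0.8, -0.1, -0.6]
width: 0.0001
```

Call:
{"name": "arm_command", "arguments": {"increments": [0,0,0,0,0.1,0,1,0,0,0,0,0,0,1]}}

```text
clock: 7.7
position: [0.626, -0.0621, 0.303]
ee_rot: [-0.568, 0.568, 0.421, -0.421]
contact_force: [-0.4, 0.3, 2.7]
width: -0.0001
```

Call:
{"name": "arm_command", "arguments": {"increments": [0,0,0,0,0.1,0,1,0,0,0,0,0,0,1]}}

```text
clock: 7.95
position: [0.626, -0.0621, 0.3029]
ee_rot: [-0.568, 0.568, 0.422, -0.421]
contact_force: [-1.7, 0.2, 7.1]
width: 0.0002
```

Tub C is firm at the same height. Next is tub D, at (293,195).

Call:
{"name": "arm_command", "arguments": {"increments": [0,0,0,0,-2.5,0,1,0,0,0,-2.03,0,4.68,1,0,0,0,-2.03,0,4.68,1,0,0,0,-2.04,0,4.68,1,0,0,0,0,0,0,1,0,0,0,0,1.8,0,1,0,0,0,0,0,0,1,0,0,0,0,0,0,1]}}

```text
clock: 8.95
position: [0.4749, -0.08, 0.3089]
ee_rot: [-0.568, 0.568, 0.422, -0.421]
contact_force: [-0.3, 0.0, -0.7]
width: 0.0
```

Call:
{"name": "arm_command", "arguments": {"increments": [0,0,0,0,0.2,0,1,0,0,0,0,0,0,1]}}

```text
clock: 9.2
position: [0.4742, -0.0798, 0.3068]
ee_rot: [-0.568, 0.568, 0.422, -0.421]
contact_force: [-0.6, -0.1, -0.3]
width: 0.0002
```

Call:
{"name": "arm_command", "arguments": {"increments": [0,0,0,0,0.1,0,1,0,0,0,0,0,0,1]}}

```text
clock: 9.45
position: [0.474, -0.0799, 0.3057]
ee_rot: [0.568, -0.568, -0.421, 0.421]
contact_force: [-0.1, -0.0, -1.0]
width: -0.0002
```

Call:
{"name": "arm_command", "arguments": {"increments": [0,0,0,0,0.1,0,1,0,0,0,0,0,0,1]}}

```text
clock: 9.7
position: [0.4739, -0.0798, 0.3046]
ee_rot: [0.568, -0.568, -0.421, 0.421]
contact_force: [-0.3, 0.3, 1.0]
width: -0.0002
```

Call:
{"name": "arm_command", "arguments": {"increments": [0,0,0,0,0.1,0,1,0,0,0,0,0,0,1]}}

```text
clock: 9.95
position: [0.474, -0.0799, 0.3036]
ee_rot: [0.568, -0.568, -0.421, 0.421]
contact_force: [0.3, -1.3, 0.2]
width: 0.0001
```

Call:
{"name": "arm_command", "arguments": {"increments": [0,0,0,0,0.1,0,1,0,0,0,0,0,0,1]}}

```text
clock: 10.2
position: [0.4741, -0.0799, 0.3029]
ee_rot: [-0.568, 0.568, 0.422, -0.421]
contact_force: [0.2, -0.2, 1.4]
width: -0.0002
```

Call:
{"name": "arm_command", "arguments": {"increments": [0,0,0,0,0.1,0,1,0,0,0,0,0,0,1]}}

```text
clock: 10.45
position: [0.474, -0.0798, 0.3028]
ee_rot: [-0.568, 0.568, 0.422, -0.421]
contact_force: [-2.6, 0.9, 9.0]
width: -0.0004
```

D is firm too, at z 0.303. By elimination the open lid should be B, at (216,198). I'll press its near end and watch for the soft drop.

Call:
{"name": "arm_command", "arguments": {"increments": [0,0,0,0,-2.5,0,1,0,0,0,4.41,0,1.29,1,0,0,0,4.41,0,1.29,1,0,0,0,4.41,0,1.29,1,0,0,0,0,0,0,1,0,0,0,0,1.8,0,1,0,0,0,0,0,0,1,0,0,0,0,0,0,1]}}

```text
clock: 11.45
position: [0.4755, 0.0573, 0.309]
ee_rot: [-0.568, 0.568, 0.421, -0.421]
contact_force: [-0.3, -0.7, 0.6]
width: 0.0001
```

Call:
{"name": "arm_command", "arguments": {"increments": [0,0,0,0,0.2,0,1,0,0,0,0,0,0,1]}}

```text
clock: 11.7
position: [0.4753, 0.0577, 0.3069]
ee_rot: [-0.568, 0.568, 0.421, -0.421]
contact_force: [1.1, 0.3, 1.0]
width: 0.0001
```

Call:
{"name": "arm_command", "arguments": {"increments": [0,0,0,0,0.1,0,1,0,0,0,0,0,0,1]}}

```text
clock: 11.95
position: [0.4752, 0.058, 0.3057]
ee_rot: [0.568, -0.568, -0.421, 0.421]
contact_force: [-0.7, 0.4, 0.3]
width: 0.0003
```

Call:
{"name": "arm_command", "arguments": {"increments": [0,0,0,0,0.1,0,1,0,0,0,0,0,0,1]}}

```text
clock: 12.2
position: [0.4752, 0.058, 0.3046]
ee_rot: [0.568, -0.568, -0.421, 0.421]
contact_force: [-0.4, 0.2, -0.8]
width: -0.0001
```

Call:
{"name": "arm_command", "arguments": {"increments": [0,0,0,0,0.1,0,1,0,0,0,0,0,0,1]}}

```text
clock: 12.45
position: [0.4752, 0.058, 0.3036]
ee_rot: [0.568, -0.568, -0.421, 0.421]
contact_force: [-0.1, 0.2, -0.3]
width: 0.0
```

```bash
python3 - <<'E'
from h import *
f=[]
for i in range(6):
    im=vision.get_image("side");f.append(manip.get_state()['contact_force'])
print(np.array(f)); st()
cv2.imwrite("pics/side3.png",cv2.resize(im[110:210,180:330],None,fx=5,fy=5,interpolation=cv2.INTER_CUBIC)[:,:,::-1])
E
```

```text
[[-0.002   0.3189  0.0357]
 [-0.7701  0.6207 -0.0825]
 [ 0.2073 -0.9685  0.923 ]
 [ 0.1432  0.3276 -0.132 ]
 [-0.6832 -0.1606 -0.385 ]
 [ 0.2171 -0.0801  0.4172]]
12.75 [0.4753 0.058  0.3037] F [ 0.2171 -0.0801  0.4172] w 0.00026479656213350275
```

View pics/side3.png

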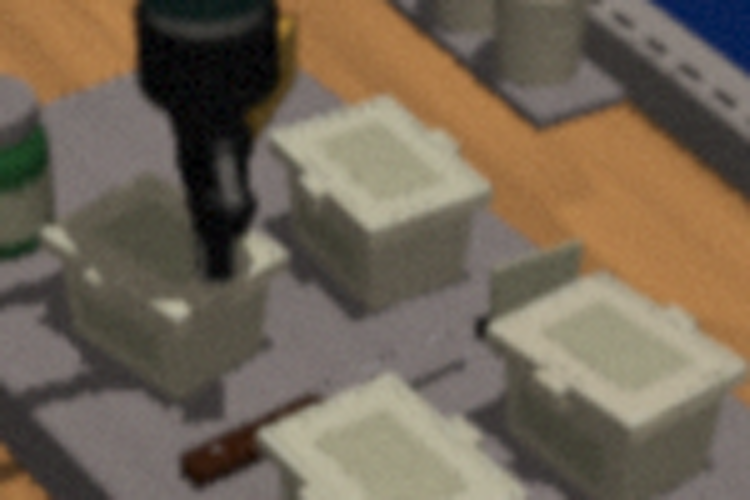

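B shows no force so far at z 0.3036, and the fingertip is at the lid, about (222,278) in the crop. I'll press a little more and average several force readings.

Call:
{"name": "arm_command", "arguments": {"increments": [0,0,0,0,0.1,0,1,0,0,0,0,0,0,1]}}

```text
clock: 13.0
position: [0.4753, 0.058, 0.3028]
ee_rot: [-0.568, 0.568, 0.422, -0.421]
contact_force: [-0.7, -0.1, 1.4]
width: -0.0001
```

```bash
cat >> h.py <<'E'
def avg(n=5):
    f=[];z=[]
    for i in range(n):
        vision.get_image("side");s=manip.get_state();f.append(s['contact_force']);z.append(s['position'][2])
    print('z',np.mean(z),'F',np.mean(f,0),'sd',np.std(np.array(f)[:,2]))
E
python3 -c "
from h import *
avg()"
```

```text
z 0.3028367940831619 F [-0.2316  0.1929  1.6616] sd 0.5446162977042174
```

Call:
{"name": "arm_command", "arguments": {"increments": [0,0,0,0,0.1,0,1,0,0,0,0,0,0,1]}}

```text
clock: 13.5
position: [0.4753, 0.058, 0.3028]
ee_rot: [-0.568, 0.568, 0.422, -0.421]
contact_force: [-1.9, -0.6, 9.6]
width: -0.0
```

```bash

python3 -c "
from h import *
avg()"
```

```text
z 0.30278015093139155 F [-2.3154 -0.0703  8.8649] sd 0.3769448689244704
```

All four ends bottom out at the same height, so the rocking drop is hidden in the noise of single readings. A clearer test is to touch each lid lightly at its centre. The open one should stop the finger 3 mm higher, well below 18 N. I'll start with B.

Call:
{"name": "arm_command", "arguments": {"increments": [0,0,0,0,-1.0,0,1,0,0,0,3.86,0,2.45,1,0,0,0,0,0,0,1,0,0,0,0,0.5,0,1,0,0,0,0,0.2,0,1,0,0,0,0,0,0,1,0,0,0,0,0,0,1]}}

```text
clock: 14.62
position: [0.4632, 0.1016, 0.3046]
ee_rot: [0.568, -0.568, -0.421, 0.421]
contact_force: [-0.6, -0.1, 0.0]
width: 0.0003
```

```bash

python3 -c "
from h import *
avg();st()"
```

```text
z 0.3047386278466952 F [-0.3145  0.1316  0.3444] sd 0.652987640133241
14.875 [0.4631 0.1019 0.3048] F [0.2596 0.5698 1.477 ] w 0.0002730895280374499
```

Call:
{"name": "arm_command", "arguments": {"increments": [0,0,0,0,0.1,0,1,0,0,0,0,0,0,1]}}

```text
clock: 15.12
position: [0.4629, 0.102, 0.3036]
ee_rot: [0.568, -0.568, -0.421, 0.421]
contact_force: [0.0, -0.5, 0.8]
width: -0.0003
```

```bash

python3 -c "
from h import *
avg();st()"
```

```text
z 0.3036986041042792 F [0.0294 0.1336 0.1466] sd 0.1826009652488794
15.375 [0.463  0.1021 0.3037] F [ 0.3447 -0.0091  0.0283] w -0.00027332886582070114
```

B's centre gives no force at 0.3036, so it is clipped. Now D's centre.

Call:
{"name": "arm_command", "arguments": {"increments": [0,0,0,0,-1.5,0,1,0,0,0,-5.32,0,-2.0,1,0,0,0,-5.32,0,-2.0,1,0,0,0,-5.33,0,-2.0,1,0,0,0,-5.33,0,-2.0,1,0,0,0,0,0,0,1,0,0,0,0,1.2,0,1,0,0,0,0,0.2,0,1]}}

```text
clock: 16.38
position: [0.4771, -0.1235, 0.3034]
ee_rot: [0.569, -0.566, -0.421, 0.422]
contact_force: [0.5, -0.2, 0.6]
width: 0.0001
```

```bash

python3 -c "
from h import *
avg();st()"
```

```text
z 0.30427520413879555 F [-0.1794  0.3075  0.3239] sd 0.24172140220125918
16.625 [ 0.478  -0.1242  0.3048] F [-0.3276  0.265   0.4706] w -0.00018769382725182057
```

Call:
{"name": "arm_command", "arguments": {"increments": [0,0,0,0,0.1,0,1,0,0,0,0,0,0,1]}}

```text
clock: 16.88
position: [0.4779, -0.1249, 0.3038]
ee_rot: [-0.568, 0.568, 0.422, -0.421]
contact_force: [-0.1, 0.2, 0.3]
width: 0.0
```

```bash

python3 -c "
from h import *
avg();st()"
```

```text
z 0.30375536021797755 F [-0.1595  0.0454  0.0027] sd 0.45096678220579894
17.125 [ 0.4779 -0.1251  0.3037] F [-0.5829 -0.7751 -0.5511] w 0.0002769546944527817
```

D is clipped. Now C's centre.

Call:
{"name": "arm_command", "arguments": {"increments": [0,0,0,0,-1.5,0,1,0,0,0,2.05,0,-4.73,1,0,0,0,2.05,0,-4.73,1,0,0,0,2.05,0,-4.72,1,0,0,0,0,0,0,1,0,0,0,0,0,0,1,0,0,0,0,1.2,0,1,0,0,0,0,0.2,0,1]}}

```text
clock: 18.12
position: [0.6305, -0.1076, 0.3056]
ee_rot: [-0.568, 0.568, 0.421, -0.421]
contact_force: [-2.4, -0.6, 11.8]
width: -0.0
```

```bash

python3 -c "
from h import *
avg();st()"
```

```text
z 0.3056728724260962 F [-0.5529 -0.3858  4.8092] sd 0.8363560651533337
18.375 [ 0.6305 -0.1076  0.3057] F [-0.9917 -0.532   5.1886] w -0.00018937547695315433
```

Call:
{"name": "arm_command", "arguments": {"increments": [0,0,0,0,0.1,0,1,0,0,0,0,0,0,1]}}

```text
clock: 18.62
position: [0.6305, -0.1076, 0.3056]
ee_rot: [-0.567, 0.568, 0.421, -0.421]
contact_force: [-2.7, -0.4, 9.6]
width: -0.0
```

```bash

python3 -c "
from h import *
avg();st()"
```

```text
z 0.30561736607857687 F [-2.3948 -0.2307  9.3942] sd 0.2728865398541465
18.875 [ 0.6305 -0.1076  0.3056] F [-2.0331  0.2432  9.1905] w 1.5588771458050416e-05
```

C is the open lid. Its centre stops the finger at z 0.3057 with 9 N, while B's and D's centres were still untouched at 0.3036. I'll press its end once more with averaging to confirm the rocking, then close it.

Call:
{"name": "arm_command", "arguments": {"increments": [0,0,0,0,-0.8,0,1,0,0,0,4.3,0,1.7,1,0,0,0,0,0,0,1,0,0,0,0,0.5,0,1,0,0,0,0,0.25,0,1,0,0,0,0,0,0,1,0,0,0,0,0,0,1]}}

```text
clock: 19.75
position: [0.6277, -0.0617, 0.304]
ee_rot: [0.568, -0.568, -0.421, 0.421]
contact_force: [0.7, -0.1, -0.9]
width: 0.0
```

```bash

python3 -c "
from h import *
avg();st()"
```

```text
z 0.3042091831335453 F [-0.1625  0.1513 -0.1136] sd 0.5659276485174228
20.0 [ 0.6276 -0.0612  0.3042] F [ 0.3229 -0.1515 -0.9853] w -0.000395914376705782
```

Call:
{"name": "arm_command", "arguments": {"increments": [0,0,0,0,0.2,0,1,0,0,0,0,0,0,1]}}

```text
clock: 20.25
position: [0.6277, -0.0611, 0.3029]
ee_rot: [-0.567, 0.568, 0.422, -0.421]
contact_force: [-0.7, 0.1, 4.3]
width: 0.0004
```

```bash

python3 -c "
from h import *
avg();st()
for n in ('side',):
    cv2.imwrite('pics/side4.png',cv2.resize(vision.get_image(n)[140:225,250:370],None,fx=6,fy=6,interpolation=cv2.INTER_CUBIC)[:,:,::-1])
"
```

```text
z 0.3028855521682725 F [-1.0945 -0.5203  5.0044] sd 0.41959162020285135
20.5 [ 0.6277 -0.0612  0.3028] F [-1.2219 -0.7402  5.0483] w -0.00034381730529121473
```

View pics/side4.png

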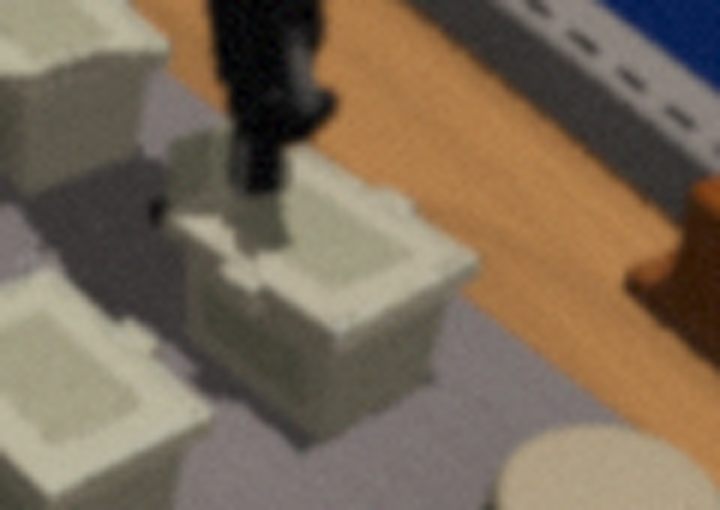

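At this end the finger only meets resistance at 0.3029 (5 N), while the centre stood at 0.3057. So the lid is tilted by roughly 0.06 rad under the finger and stays tilted. The opposite end should now stand high, and rocking it back will confirm that.

Call:
{"name": "arm_command", "arguments": {"increments": [0,0,0,0,-1.8,0,1,0,0,0,-4.24,0,-1.7,1,0,0,0,-4.24,0,-1.7,1,0,0,0,0,0,0,1,0,0,0,0,0,0,1,0,0,0,0,0.9,0,1,0,0,0,0,0,0,1,0,0,0,0,0,0,1]}}

```text
clock: 21.55
position: [0.6356, -0.1514, 0.311]
ee_rot: [0.568, -0.567, -0.422, 0.422]
contact_force: [0.4, 0.3, -0.4]
width: 0.0
```

```bash

python3 -c "
from h import *
avg(3);st()"
```

```text
z 0.3113314935226967 F [-0.352  -0.1159  0.1399] sd 0.049100672099409284
21.7 [ 0.6357 -0.1519  0.3114] F [-0.2145  0.5258  0.2049] w -8.880634144057886e-05
```

Call:
{"name": "arm_command", "arguments": {"increments": [0,0,0,0,0.2,0,1,0,0,0,0,0,0,1]}}

```text
clock: 21.95
position: [0.6355, -0.1522, 0.3091]
ee_rot: [0.568, -0.568, -0.421, 0.421]
contact_force: [0.9, 1.3, 0.4]
width: -0.0
```

```bash

python3 -c "
from h import *
avg(3)"
```

```text
z 0.30916295015605044 F [-0.1788 -0.3032 -0.4387] sd 0.1668555051109639
```

Call:
{"name": "arm_command", "arguments": {"increments": [0,0,0,0,0.2,0,1,0,0,0,0,0,0,1]}}

```text
clock: 22.35
position: [0.6355, -0.1522, 0.307]
ee_rot: [0.568, -0.568, -0.421, 0.421]
contact_force: [-0.4, 0.6, 0.4]
width: -0.0001
```

```bash

python3 -c "
from h import *
avg(3)"
```

```text
z 0.307079312610482 F [ 0.0394  0.4853 -0.0891] sd 0.33860729328417655
```

Call:
{"name": "arm_command", "arguments": {"increments": [0,0,0,0,0.2,0,1,0,0,0,0,0,0,1]}}

```text
clock: 22.75
position: [0.6355, -0.1522, 0.305]
ee_rot: [0.568, -0.568, -0.421, 0.421]
contact_force: [0.1, -0.1, 0.2]
width: -0.0
```

```bash

python3 -c "
from h import *
avg(3)"
```

```text
z 0.3050952511519181 F [ 0.5845 -0.2232  0.6477] sd 0.5292176411614503
```

Call:
{"name": "arm_command", "arguments": {"increments": [0,0,0,0,0.1,0,1,0,0,0,0,0,0,1]}}

```text
clock: 23.15
position: [0.6356, -0.1522, 0.3042]
ee_rot: [-0.568, 0.568, 0.421, -0.421]
contact_force: [-0.4, -0.3, -0.2]
width: -0.0
```

```bash

python3 -c "
from h import *
avg(3)"
```

```text
z 0.304139633631202 F [-0.1767 -0.3372  0.3923] sd 0.3069218708880333
```

Call:
{"name": "arm_command", "arguments": {"increments": [0,0,0,0,0.15,0,1,0,0,0,0,0,0,1]}}

```text
clock: 23.55
position: [0.6356, -0.1521, 0.303]
ee_rot: [-0.568, 0.568, 0.422, -0.421]
contact_force: [-1.1, 0.6, 2.0]
width: 0.0
```

```bash

python3 -c "
from h import *
avg(3)
cv2.imwrite('pics/side5.png',cv2.resize(vision.get_image('side')[140:225,250:370],None,fx=6,fy=6,interpolation=cv2.INTER_CUBIC)[:,:,::-1])
to(.6314,-.1071)"
```

```text
z 0.3029209188806002 F [-0.5273 -0.4908  2.3628] sd 0.923005326417652
23.75 [ 0.6356 -0.1522  0.3029] F [-0.471   0.0823  2.1795] w 0.00041020742743820527
tool cm [ 4.1928 -0.0003  1.7068] dist 0.04526902885647641
```

View pics/side5.png

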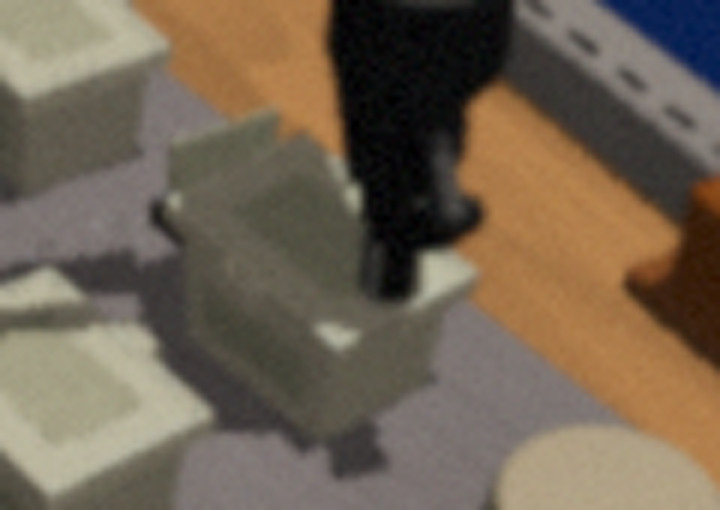

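Finger contact at the far end also bottoms at 0.303, so the lid rocks both ways. Now I'll press the centre in steps.

Call:
{"name": "arm_command", "arguments": {"increments": [0,0,0,0,-0.8,0,1,0,0,0,4.2,0,1.7,1,0,0,0,0,0,0,1,0,0,0,0,0.5,0,1,0,0,0,0,0.2,0,1,0,0,0,0,0,0,1]}}

```text
clock: 24.5
position: [0.6317, -0.1073, 0.3055]
ee_rot: [-0.568, 0.568, 0.422, -0.42]
contact_force: [-2.1, 2.8, 9.3]
width: -0.0001
```

Call:
{"name": "arm_command", "arguments": {"increments": [0,0,0,0,0.1,0,1,0,0,0,0,0,0,1]}}

```text
clock: 24.75
position: [0.6316, -0.1072, 0.3053]
ee_rot: [-0.568, 0.568, 0.422, -0.42]
contact_force: [-2.7, 3.6, 13.5]
width: 0.0001
```

Call:
{"name": "arm_command", "arguments": {"increments": [0,0,0,0,0.1,0,1,0,0,0,0,0,0,1]}}

```text
clock: 25.0
position: [0.6316, -0.1073, 0.3047]
ee_rot: [-0.568, 0.568, 0.422, -0.42]
contact_force: [-4.4, 2.9, 14.7]
width: -0.0001
```

Call:
{"name": "arm_command", "arguments": {"increments": [0,0,0,0,0.1,0,1,0,0,0,0,0,0,1]}}

```text
clock: 25.25
position: [0.6316, -0.1073, 0.3038]
ee_rot: [-0.568, 0.568, 0.422, -0.42]
contact_force: [-3.5, 2.9, 15.4]
width: -0.0001
```

It's yielding. I'll keep going.

Call:
{"name": "arm_command", "arguments": {"increments": [0,0,0,0,0.1,0,1,0,0,0,0,0,0,1]}}

```text
clock: 25.5
position: [0.6316, -0.1072, 0.3028]
ee_rot: [-0.568, 0.568, 0.422, -0.42]
contact_force: [-3.3, 4.2, 15.6]
width: -0.0004
```

Call:
{"name": "arm_command", "arguments": {"increments": [0,0,0,0,0.1,0,1,0,0,0,0,0,0,1]}}

```text
clock: 25.75
position: [0.6315, -0.1072, 0.3028]
ee_rot: [-0.568, 0.568, 0.422, -0.42]
contact_force: [-5.0, 4.0, 18.9]
width: 0.0
```

Call:
{"name": "arm_command", "arguments": {"increments": [0,0,0,0,0.1,0,1,0,0,0,0,0,0,1]}}

```text
clock: 26.0
position: [0.6314, -0.1072, 0.3028]
ee_rot: [-0.567, 0.569, 0.422, -0.42]
contact_force: [-5.6, 4.2, 22.8]
width: 0.0003
```

Call:
{"name": "arm_command", "arguments": {"increments": [0,0,0,0,0.1,0,1,0,0,0,0,0,0,1]}}

```text
clock: 26.25
position: [0.6313, -0.1071, 0.3027]
ee_rot: [-0.567, 0.569, 0.422, -0.42]
contact_force: [-6.9, 4.6, 27.4]
width: 0.0001
```

It hit a hard stop at 0.3028, with 27 N on it. I'll release and touch the centre again to check the lid stays down.

Call:
{"name": "arm_command", "arguments": {"increments": [0,0,0,0,-0.5,0,1,0,0,0,0,-1.0,0,1,0,0,0,0,0,0,1,0,0,0,0,0,0,1,0,0,0,0,0.6,0,1,0,0,0,0,0.15,0,1,0,0,0,0,0,0,1,0,0,0,0,0,0,1]}}

```text
clock: 27.25
position: [0.6315, -0.107, 0.3041]
ee_rot: [0.568, -0.568, -0.421, 0.421]
contact_force: [0.1, -0.7, 0.0]
width: -0.0
```

```bash

python3 -c "
from h import *
avg(4);st()"
```

```text
z 0.30430256833821007 F [0.1151 0.1392 0.1351] sd 0.44416868152954114
27.45 [ 0.6315 -0.107   0.3043] F [ 0.0826 -0.1003 -0.1529] w 0.0001243456750053253
```

The centre shows no contact at 0.3043, where before it stopped the finger at 0.3057, so the lid stays down. I'll lift clear and move back toward the start side before the final look.

Call:
{"name": "arm_command", "arguments": {"increments": [0,0,0,0,-4,0,1,0,0,0,0,-5,0,1,0,0,0,4,0,4,1,0,0,0,4,0,4,1,0,0,0,4,0,4,1,0,0,0,4,0,4,1,0,0,0,4,0,4,1,0,0,0,4,0,4,1]}}

```text
clock: 28.45
position: [0.4702, 0.1936, 0.3946]
ee_rot: [-0.568, 0.568, 0.422, -0.421]
contact_force: [0.4, 1.4, 0.8]
width: 0.0001
```

Call:
{"name": "arm_command", "arguments": {"increments": [0,0,0,4,0,4,1,0,0,0,4,0,4,1,0,0,0,4,0,4,1,0,0,0,4,0,4,1,0,0,0,0,0,0,1,0,0,0,0,0,0,1]}}

```text
clock: 29.2
position: [0.3643, 0.3915, 0.3942]
ee_rot: [-0.567, 0.568, 0.422, -0.422]
contact_force: [0.4, 0.2, 0.8]
width: 0.0002
```

```bash

python3 -c "
from h import *
st()
s=vision.get_image('side')[:,:,::-1];t=vision.get_image('top')[:,:,::-1]
a=cv2.imread('pics/side0.png');b=cv2.imread('pics/top0.png')
r=lambda i,x0,x1,y0,y1,f:cv2.resize(i[y0:y1,x0:x1],None,fx=f,fy=f,interpolation=cv2.INTER_CUBIC)
cv2.imwrite('pics/fin.png',np.vstack([np.hstack([r(a,180,335,120,250,2.5),r(s,180,335,120,250,2.5)]),np.hstack([r(b,125,384,110,240,1.496)[:194,:387],r(t,125,384,110,240,1.496)[:194,:387]])[:,:2*int(155*2.5)+0] if 0 else np.zeros((1,r(a,180,335,120,250,2.5).shape[1]*2,3),np.uint8)]))
cv2.imwrite('pics/fint.png',np.vstack([r(b,125,384,105,240,2.2),r(t,125,384,105,240,2.2)]))
"
```

```text
29.2 [0.3643 0.3915 0.3942] F [0.3969 0.2058 0.7875] w 0.00020091760140409037
```

View pics/fin.png

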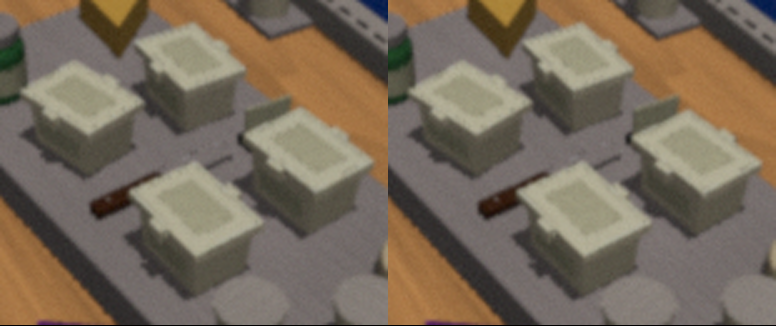

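View pics/fint.png

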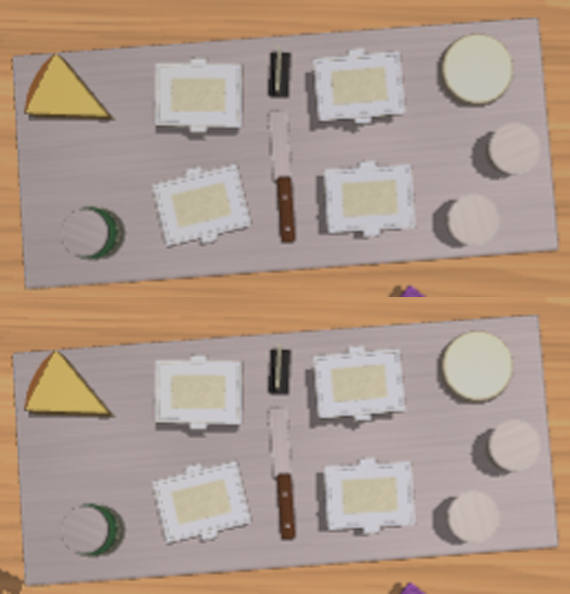

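The before and after pictures match: every tub and bystander is in its place, and C's lid, at (695,145) in the side pair, sits level. The arm is clear of everything.

```bash
python3 -c "
from rig import ticket
print(ticket.sign_off())"
```

```text
the job is handed in; nothing more can be done
None
```

I found the unclipped lid, pressed it home and handed the job in at about 29 s. It was on the far-right tub as seen from the robot, at (288,144) in the top view. All four tubs and the other goods stand where they were.

- **Finding it:** I pressed an end of all four lids. Every one bottomed at TCP z ≈ 0.303 m, because the rocking force was below the roughly 0.5 N noise of the force reading. Touching the centres settled it: this lid stopped the finger at 0.3057 m with 5–9 N, while two of the others gave no contact down to 0.3036 m.
- **Rocking:** I pressed both ends of the open lid down to 0.303 m with 2–7 N on the finger, while its centre stood about 3 mm higher. That works out to a tilt of roughly 0.06 rad. It is inferred from those heights; I never felt or saw the tilt directly.
- **Closing:** At the centre it gave way at about 15–16 N and came to a hard stop at 0.3028 m, where I pressed on to 27 N. Touching it again afterwards gave no contact at 0.3043 m, so it stays down.
- **Last checks:** Before and after pictures show no visible movement of the tubs or other goods, and the arm was clear of everything. I did not touch the far-left tub's centre, relying on only one lid being open. I also did not re-press the closed lid's ends.

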